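# Open the filter bay of a second-hand cleaner

## Task

A vacuum cleaner lies on its back on the saleroom bench, waiting to have its filter checked. With the fingertips, press the orange snap tab fully in, then push the blue filter cover along the cleaner's back, over the tab, until it is completely out of its side rails and the filter bay is fully open, and leave it lying flat on the cleaner's back. Only press and push: never lift or tip the cover, and leave the mug, jar, spare filter and brush where they stand.

Things in the scene. Friction and masses are not known exactly. Their poses are not given: they have to be found in the camera images.
- cleaner: Vacuum cleaner lying on its back, white with grey fittings, fixed to the bench. Origin on the bench top under the middle of the filter bay; x = the way the cover slides off, z up. Its flat back is 90 mm above the bench, x = -110 to +237 mm, y = -80 to +80 mm. Beyond, to x = +297 mm, a grey motor hump stands 22 mm above the back. Filter bay: a pit 80 mm (x) by 68 mm (y).
- rails_end (a point): Point on the cleaner's back, on its middle line, level with the front ends of the two grey side rails (58 mm along +x from the bay's middle); axes the cleaner's. The rails run 116 mm back from here, 54 to 62 mm either side of the middle; their lips, top 18.5 mm above the back, reach in to 48 mm and keep the cover down; stops at their rear ends block it backwards.
- cover: Blue filter cover, loose, about 160 g, 110 mm (x) by 104 mm (y), plate top 12 mm above its underside. Origin: centre of its underside, which lies on the cleaner's back. Seated, its axes match the cleaner's and it sits within 4 mm of x = 0 there. Once the tab is in it slides easily (1 to 2 N) along +x, arching over the tab; out of the rails from x = 115 mm; meets the hump at x = 182 mm.
- step (a point): Middle of the upright rear face (white strip) of the cover's wedge-shaped push step, at the cover's x = -22 mm, 22 mm above its underside. The step is 56 mm wide (y), its top 10 mm above this point, sloping down to the front. The bare plate behind it is 33 mm long, 10 mm below this point. Axes the cover's; push along +x.
- tab (a joint): Travel of the orange snap tab, m: 0 to 0.002 at the start (out), 0.012 fully in (pressed straight down). It moves against a steady 6 N or so and stays wherever it is pressed to. It lets the cover pass from about 0.010 on.
- tab_top (a point): Press point on the orange tab's top, moving with it; axes the cleaner's. The tab, 44 mm (x) by 34 mm (y), stands in front of the cover, x = 60 to 104 mm in the cleaner's frame; this point is at x = 85 mm, about 27 mm in front of the cover's edge. Its top is 13 mm above the cleaner's back when out, 1 mm when fully in.
- mug: White mug, 80 mm across, 90 mm high, standing by the cleaner; origin at the centre of its underside. To be left alone.
- jar: Amber glass jar with steel lid, 64 mm across, 85 mm high; origin at the centre of its underside. To be left alone.
- spare: Spare pleated paper filter cartridge with black end caps, an upright drum 68 mm across, 70 mm high; origin at the centre of its underside. To be left alone.
- brush: Boot brush lying bristles down, 130 x 45 x 52 mm high; origin at the centre of its underside. To be left alone.
Not all that is in view belongs to the job. There is more than one size of the cover; the one meant has the size given above.

How it is judged:
On the way, in this order (a step that is already met when the one before it is completed fails the run):
1. the tab is pressed fully in while the cover still sits in its rails (value of joint tab above 0.0105 m and x of cover in the frame of cleaner below 0.012 m), for 0.1 s.
2. the cover has been pushed completely out of its rails (x of cover in the frame of cleaner above 0.116 m and z of cover in the frame of cleaner between 0.085 and 0.096 m), for 0.1 s.
At the end, for the whole second after the job is handed in: The tab is in (at least 10 of 12 mm). The cover lies at rest, flat (0.1 rad, underside within 5 mm of the cleaner's back), clear of rails and bay: in the cleaner's frame its origin is at x = 116 to 200 mm, y within 45 mm of the middle, turned under 0.35 rad (all of step 2 and x of cover in the frame of cleaner below 0.2 m and y of cover in the frame of cleaner between -0.045 and 0.045 m and angle between cover's own z axis and vertical below 0.1 rad and angle between the x axis of cover and the x axis of cleaner, either way round below 0.35 rad and value of joint tab above 0.01 m and linear speed of cover below 0.01 m/s and angular speed of cover below 0.1 rad/s); the robot touches nothing.
It fails at once if the cover is lifted more than 12 mm off the cleaner's back (z of cover in the frame of cleaner above 0.102 m).
It fails at once if the cover is tipped by more than 0.3 rad (angle between cover's own z axis and vertical above 0.3 rad).
It fails at once if the cover falls off the cleaner (z of cover in the frame of cleaner below 0.075 m).
It fails at once if the mug, jar, spare filter or brush is moved more than 15 mm (distance of any of mug, jar, spare, brush from where it was at the start of the episode above 0.015 m).
It fails at once if the mug, jar, spare filter or brush is knocked over (angle between any of mug, jar, spare, brush's own z axis and vertical above 0.3 rad).
It also fails if it takes over 42 s, if anything falls off the work surface, if the arm or the gripper's body presses on something with over 40 N, if the wrist force passes 120 N, or if a joint passes its speed limit or range.

## Robot

A 7-joint arm with a two-finger parallel gripper is mounted at the origin on the work surface. World frame = base frame: x ahead of the robot, y to its left, z up, the work surface at z = 0. Lengths are in m, angles in rad, forces in N, time in s.
With the tool pointing down it reaches from about 0.4 to 0.85 m from the base axis. Payload 6.9 kg.
Tool frame: the origin (TCP) lies between the finger pads; the fingertips stand 17 mm ahead of it and the grasp point (between the pads) lies 2 mm behind it (ctrl.tcp_to_tips is the distance from the TCP to the fingertips, in m); x points along the fingers, y is the direction in which the jaws open and shut, and the axes are right-handed (so a half turn about x gives the same grasp; the last joint's range is limited). The gripper opens to 85 mm and grips with 20 to 120 N. Pads are 22 mm wide; open, the fingers measure 114 mm over their backs; the gripper's body (76 mm by 85 mm) begins 54 mm behind the grasp point. The pads swing forward as they close: fully open they stand 13 mm farther back than shut.
Start: joints at [1.262, 0.507, -0.238, 1.5, 0.126, 1.149, -0.155], TCP at [0.252, -0.572, 0.248] pointing down, gripper open.
Joint ranges: [-3.08, 3.08], [-0.24, 2.05], [-1.43, 1.35], [0, 2.5], [-1.52, 4.66], [0.17, 1.96], [-2.89, 2.89]. Speed limits (rad/s): [2.39, 2.39, 3.14, 3.14, 3.14, 3.14, 3.14].

## Interface

Orientations are given as a rotation vector (axis times angle).
In Python, from rig import ctrl gives the robot as it stands.
- The arm moves only by the tool step_arm, never from a script. Its argument "rows" is a list that holds one entry, the list of rows, each a list of 5 numbers: the finger opening in mm, from 0 to 85.4, then the shift along the tool's x, y, z in mm, then the turn about the tool's x in degrees. A call has 1 to 12 rows; each row shifts and turns the pose as measured when the row begins, along the tool's axes as they then stand; what a row does not reach is not made up. A row lasts 1/10 s, in which the tool goes at most 50 mm and 8.59 degrees, less where a joint would pass 70% of its speed; a pose out of reach is approached as far as the arm can. A call with a gripper value outside its range is refused whole. The fingers move at their own pace and stop on an object; "grip_force" is the grip in N (left out, the last holds). Time passes only in rows, so rows that do not move let the fingers close. It gives the time, the measured TCP pose, the force and the opening at its end, in the units of the state.
- ctrl.get_obs(): the state, without advancing time (a new reading comes with each control period).
- ctrl.read_camera(name): name is "scene" or "top" or "wrist"; returns a dict with "img" (480x640x3 uint8, blue, green, red), "vertical_fov" (degrees; the focal length in pixels is half the picture's height over the tangent of half this angle, whatever the lens; pixels are square), "cx", "cy" (the principal point, pixels), "eye" and "rotation" of the camera in the world; the wrist camera has in their place "hand_eye" (4x4, takes a point from camera to tool coordinates, whose origin is the TCP and whose axes are the tool frame's). Camera axes: x right, y down, z forward; pixel columns grow to the right and rows downward; lengths in m; the calibration is good to about 2 mm. A picture is of the moment at which its call begins: read the wrist's pose just before it. There is no depth.
- ctrl.sign_off(): hands the job in, once; it reports no verdict.
The state is a dict: "t": time; "joints": joint angles; "qd": joint speeds; "effort": joint torques, N m; "tcp_pos": TCP position; "ee_rot": TCP orientation; "wrist_force": force on the tool from outside, world axes, zero at the start; "wrist_torque": the same for the moment, N m; "grip_width": opening from 0.0 (shut) to 1.0 (fully open).
Only numpy, scipy, OpenCV 4.12 (cv2) and the standard library are available. Lean on these libraries where they do the work, as an engineer would, in place of code of your own. Each camera call takes 0.05 s, during which the arm holds its last target.

## Working session

There is one attempt and no reset: what is moved stays moved. The work goes in short steps, Python scripts to look and compute and a tool call to move; the robot and the scene stay as the last step left them, time stands still between calls to the robot, and variables do not carry over. Pictures are saved under pics/ and viewed, and the job is handed in when it is done.

Besides the shell and the picture viewer there is one more tool, called after ">>>" as name(argument=value, ...), one argument or row to a line, values as JSON. step_arm: Moves the arm, as the interface text tells. Its arguments: {"type":"object","properties":{"rows":{"type":"array"},"grip_force":{"type":"number"}},"required":["rows"]}

```bash
mkdir -p pics; ls; cat > h.py <<'E'
import numpy as np,cv2
from rig import ctrl
from scipy.spatial.transform import Rotation as R
def shot(n,f):
    o=ctrl.get_obs(); c=ctrl.read_camera(n); cv2.imwrite('pics/'+f,c['img']); 
    if n=='wrist':
        T=np.eye(4);T[:3,:3]=R.from_rotvec(o['ee_rot']).as_matrix();T[:3,3]=o['tcp_pos'];T=T@np.array(c['hand_eye']);c['eye']=T[:3,3];c['rotation']=T[:3,:3]
    c['f']=240/np.tan(np.radians(c['vertical_fov'])/2)
    return c
def ray(c,u,v):
    d=np.array(c['rotation'])@np.array([(u-c['cx'])/c['f'],(v-c['cy'])/c['f'],1.]);return np.array(c['eye']),d/np.linalg.norm(d)
def onz(c,u,v,z):
    e,d=ray(c,u,v);return e+d*(z-e[2])/d[2]
def tri(obs):
    A=np.zeros((3,3));b=np.zeros(3)
    for c,u,v in obs:
        e,d=ray(c,u,v);P=np.eye(3)-np.outer(d,d);A+=P;b+=P@e
    x=np.linalg.solve(A,b)
    return x,[float(np.linalg.norm((np.eye(3)-np.outer(ray(c,u,v)[1],ray(c,u,v)[1]))@(x-ray(c,u,v)[0])))*1000 for c,u,v in obs]
def proj(c,p):
    q=np.array(c['rotation']).T@(np.array(p)-c['eye']);return c['f']*q[0]/q[2]+c['cx'],c['f']*q[1]/q[2]+c['cy']
E
python3 - <<'E'
from h import *
import pickle
D={}
for n in['scene','top','wrist']:
    D[n]=shot(n,n+'0.png');c=D[n];print(n,c['vertical_fov'],c['cx'],c['cy'],c['eye'],np.round(c['rotation'],3).tolist(),[k for k in c])
pickle.dump(D,open('d0.pkl','wb'))
print(ctrl.get_obs(),ctrl.tcp_to_tips)
E
```

```text
pics
scene 50.557145189727436 314.6099948175736 253.42347188044727 [1.20649003 0.16697449 0.67952336] [-1.469, -1.957, 0.941] ['img', 'vertical_fov', 'cx', 'cy', 'eye', 'rotation', 'f']
top 56.433033886895714 316.8254886515234 244.71649947047223 [ 0.43362232 -0.01648964  0.90970076] [-2.205, 2.186, -0.09] ['img', 'vertical_fov', 'cx', 'cy', 'eye', 'rotation', 'f']
wrist 64.05998799668302 325.840745965959 239.10797526585168 [ 0.32700603 -0.53838655  0.37289486] [[0.402, -0.867, -0.296], [-0.916, -0.381, -0.128], [-0.001, 0.322, -0.947]] ['img', 'vertical_fov', 'cx', 'cy', 'hand_eye', 'eye', 'rotation', 'f']
{'t': 0.15, 'joints': array([ 1.26149317,  0.50815636, -0.23752416,  1.50087175,  0.12568183,
        1.14892095, -0.15478055]), 'qd': array([ 0.00019385, -0.00185392,  0.00068793, -0.00225657, -0.00044465,
        0.00112601,  0.00037229]), 'effort': array([-2.63768430e-03, -6.21011066e+01, -2.18936138e+00, -2.49838382e+01,
        1.26887468e-02,  9.12889052e-03, -4.29773218e-05]), 'tcp_pos': array([ 0.25167529, -0.57170442,  0.24763244]), 'ee_rot': array([ 1.99307796,  0.42082626, -1.99368042]), 'wrist_force': array([-0.06825276,  0.17085155, -0.83290625]), 'wrist_torque': array([-0.01572441,  0.00664594, -0.00603585]), 'grip_width': 1.0016239430672746} 0.017
```

```bash
python3 - <<'E'
s=open('h.py').read()
s=s.replace("    c['f']=","    c['rotation']=np.array(c['rotation'])\n    if c['rotation'].shape==(3,): c['rotation']=R.from_rotvec(c['rotation']).as_matrix()\n    c['f']=")
open('h.py','w').write(s)
E
python3 - <<'E'
from h import *
import pickle
D=pickle.load(open('d0.pkl','rb'))
for n in D:
    r=np.array(D[n]['rotation'])
    if r.shape==(3,):D[n]['rotation']=R.from_rotvec(r).as_matrix()
pickle.dump(D,open('d0.pkl','wb'))
E
```

```text
(no output)
```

View pics/scene0.png

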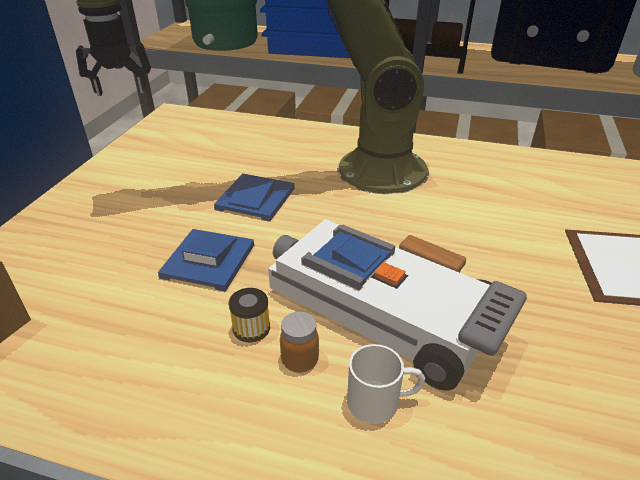

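View pics/top0.png

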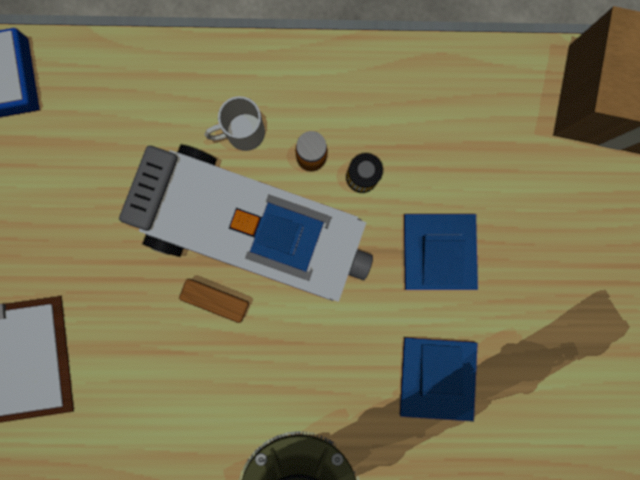

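View pics/wrist0.png

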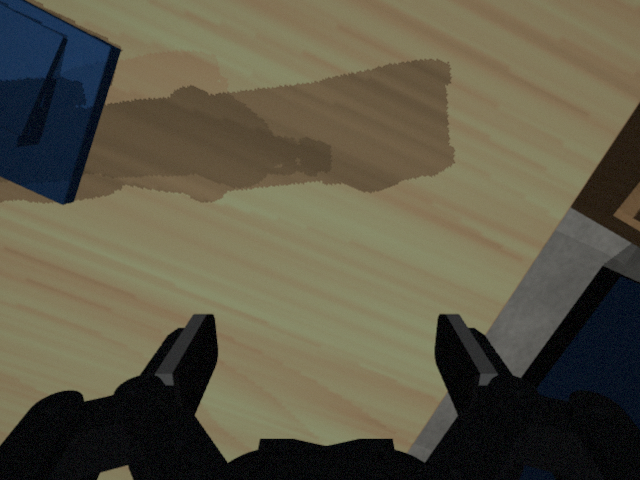

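Candidates for the cover, as top-view pixels: the seated one at (288,238), and loose blue covers at (441,251) and (439,378). By the description it is the one in the grey rails next to the orange tab at (245,222). I'll check this in a close crop.

```bash
python3 - <<'E'
import cv2
a=cv2.imread('pics/top0.png')[140:310,110:390];cv2.imwrite('pics/topc.png',cv2.resize(a,(784,476),interpolation=cv2.INTER_CUBIC))
a=cv2.imread('pics/scene0.png')[200:400,260:540];cv2.imwrite('pics/scenec.png',cv2.resize(a,(784,560),interpolation=cv2.INTER_CUBIC))
E
```

```text
(no output)
```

View pics/topc.png

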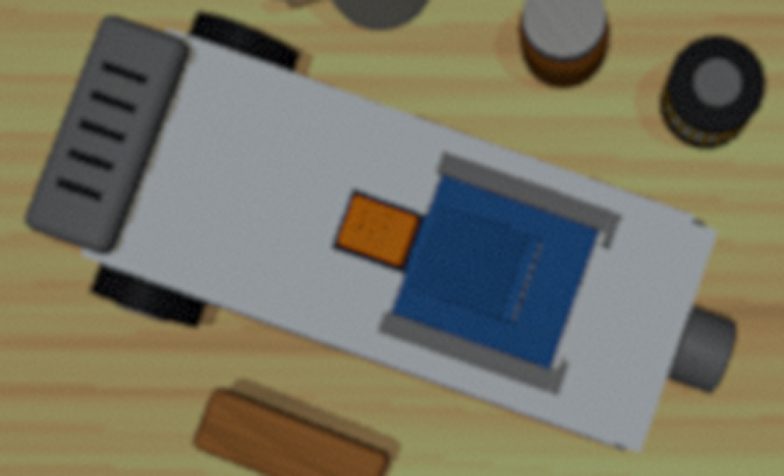

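View pics/scenec.png

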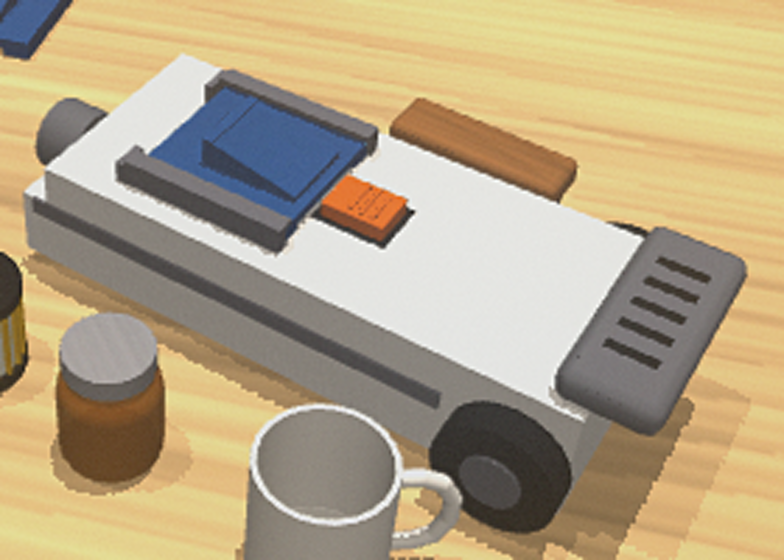

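```bash
cat > fit.py <<'E'
from h import *
import pickle
from scipy.optimize import least_squares
D=pickle.load(open('d0.pkl','rb'))
T=lambda u,v:('top',110+u/2.8,140+v/2.8)
S=lambda u,v:('scene',260+u/2.8,200+v/2.8)
M=[((-110,-80,90),T(716,230)),((-110,80,90),T(640,450)),((-110,80,90),S(183,55)),
((58,62,108.5),T(381,332)),((58,62,108.5),S(376,125)),((58,-62,108.5),T(440,153)),((58,-62,108.5),S(272,238)),
((104,17,103),T(333,247)),((104,17,103),S(409,207)),((104,-17,103),T(355,191)),((104,-17,103),S(381,235))]
def P(p,m): c,s=np.cos(p[2]),np.sin(p[2]);m=np.array(m)/1000;return np.array([p[0]+c*m[0]-s*m[1],p[1]+s*m[0]+c*m[1],m[2]+p[3]])
def res(p): return np.concatenate([np.array(proj(D[n],P(p,m)))-(u,v) for m,(n,u,v) in M])
r=least_squares(res,[.45,0,1.8,0],loss='soft_l1')
if __name__=='__main__':
    print(r.x,np.degrees(r.x[2]));print(np.round(r.fun.reshape(-1,2),1))
    for i,j in[(1,2),(3,4),(5,6),(7,8),(9,10)]:
        x,e=tri([(D[n],u,v) for n,u,v in(M[i][1],M[j][1])]);print(M[i][0],np.round(x,4),np.round(P(r.x,M[i][0]),4),np.round(e,1))
    for nm,u,v in[('mug',239,118),('jar',311,146),('spare',366,168),('brush',214,300)]:print(nm,np.round(onz(D['top'],u,v,.05 if nm=='brush' else .08),3))
    for n in('top','scene'):
        im=D[n]['img'].copy()
        for q in[(-110,-80,90),(-110,80,90),(237,80,90),(237,-80,90),(58,62,108.5),(58,-62,108.5),(-58,62,108.5),(-58,-62,108.5),(104,17,103),(104,-17,103),(85,0,103),(55,52,102),(-55,52,102),(55,-52,102),(-22,28,122),(-22,-28,122),(-22,0,112),(297,80,112),(297,-80,112)]:
            u,v=proj(D[n],P(r.x,q));cv2.circle(im,(int(round(u*8)),int(round(v*8))),10,(0,255,0),-1,cv2.LINE_AA,3)
        a=im[140:310,110:390] if n=='top' else im[200:400,260:540]
        cv2.imwrite(f'pics/fit_{n}.png',cv2.resize(a,None,fx=2.8,fy=2.8,interpolation=cv2.INTER_CUBIC))
E
python3 fit.py
```

```text
[ 0.49883517  0.02368518  1.22507531 -0.00792494] 70.19164475648519
[[-7.1 -3.1]
 [-9.6 -0.7]
 [ 0.3  0.7]
 [-0.5  0.3]
 [ 0.5  2.8]
 [ 2.7  0.4]
 [ 1.6 -0.7]
 [ 2.2 -1.1]
 [-1.1 -1.6]
 [ 1.1  1.5]
 [-0.6 -1. ]]
(-110, 80, 90) [ 0.3833 -0.0626  0.0807] [ 0.3863 -0.0527  0.0821] [8.1 8.1]
(58, 62, 108.5) [0.4604 0.0976 0.107 ] [0.4602 0.0993 0.1006] [0.2 0.2]
(58, -62, 108.5) [0.5783 0.0586 0.1007] [0.5768 0.0572 0.1006] [3.7 3.7]
(104, 17, 103) [0.5166 0.1307 0.091 ] [0.5181 0.1273 0.0951] [1.3 1.3]
(104, -17, 103) [0.5528 0.1174 0.0956] [0.5501 0.1158 0.0951] [0.3 0.3]
mug [0.727 0.12  0.08 ]
jar [ 0.675 -0.017  0.08 ]
spare [ 0.634 -0.121  0.08 ]
brush [0.383 0.165 0.05 ]
```

```bash
sed -i 's/^M=\[.*$/M=[((-110,80,90),S(183,55)),/' fit.py; sed -i 's/for i,j in\[.*\]:/for i,j in[(1,2),(3,4),(5,6),(7,8)]:/' fit.py; python3 fit.py
```

```text
[ 0.50044016  0.02461349  1.23656784 -0.00745673] 70.85011849851942
[[-0.2  1.2]
 [-0.8 -0.1]
 [ 0.7  2.9]
 [ 1.7 -0.3]
 [ 2.5 -0.2]
 [ 1.6 -1.4]
 [-0.4 -1.5]
 [ 0.2  1.2]
 [ 0.3 -0.8]]
(58, 62, 108.5) [0.4604 0.0976 0.107 ] [0.4609 0.0997 0.101 ] [0.2 0.2]
(58, -62, 108.5) [0.5783 0.0586 0.1007] [0.578  0.0591 0.101 ] [3.7 3.7]
(104, 17, 103) [0.5166 0.1307 0.091 ] [0.5185 0.1284 0.0955] [1.3 1.3]
(104, -17, 103) [0.5528 0.1174 0.0956] [0.5506 0.1173 0.0955] [0.3 0.3]
mug [0.727 0.12  0.08 ]
jar [ 0.675 -0.017  0.08 ]
spare [ 0.634 -0.121  0.08 ]
brush [0.383 0.165 0.05 ]
```

```bash
sleep 1
```

```text
(no output)
```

View pics/fit_top.png

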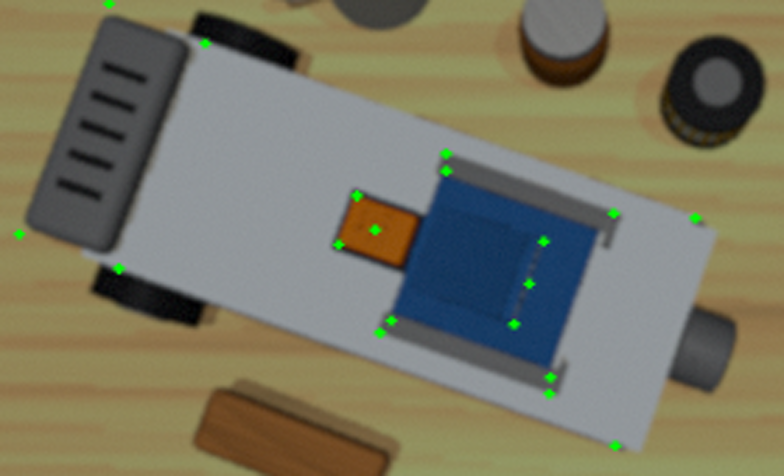

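View pics/fit_scene.png

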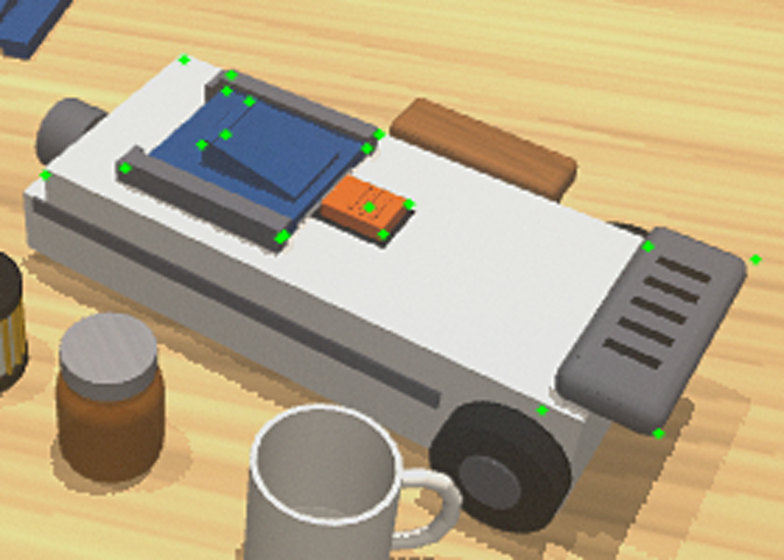

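```bash
cat > rel.py <<'E'
from h import *
import sys
X0,Y0,YAW,DZ=[float(a) for a in open('pose.txt').read().split()]
def W(x,y,z): c,s=np.cos(YAW),np.sin(YAW);return np.array([X0+(c*x-s*y)/1000,Y0+(s*x+c*y)/1000,z/1000+DZ])
def rel(x,y,z,tip=True):
    o=ctrl.get_obs();A=R.from_rotvec(o['ee_rot']).as_matrix()
    t=W(x,y,z)
    if tip:t=t+[0,0,.017]
    d=A.T@(t-o['tcp_pos'])*1000
    # angles of tool z vs cleaner x in tool yz plane
    cx=A.T@np.array([np.cos(YAW),np.sin(YAW),0]); 
    th=np.degrees(np.arctan2(-cx[1],cx[2]))  # turn about tool x bringing z to cx
    c=W(0,0,0);q=o['tcp_pos']-[X0,Y0,DZ];cf=[np.cos(YAW)*q[0]+np.sin(YAW)*q[1],-np.sin(YAW)*q[0]+np.cos(YAW)*q[1],q[2]-.017]
    print('rel tool mm',np.round(d,1),'turn',round(th,1),'tips in cleaner',np.round(np.array(cf)*1000,1),'tilt',np.round(A[:,0],3),'F',np.round(o['wrist_force'],1),'w',round(o['grip_width'],2),'t',round(o['t'],2),'q7',o['joints'].round(2))
if __name__=='__main__': rel(*[float(a) for a in sys.argv[1:4]])
E
echo 0.50044 0.02461 1.23657 -0.003 > pose.txt
python3 rel.py 0 0 230; python3 -c "
from h import *;A=R.from_rotvec(ctrl.get_obs()['ee_rot']).as_matrix();print(A.round(3));c=ctrl.read_camera('wrist');print(np.round(c['hand_eye'],3))"
```

```text
rel tool mm [   4.2 -445.5 -468. ] turn 132.9 tips in cleaner [-644.9   39.4  233.6] tilt [-0.001  0.001 -1.   ] F [-0.1  0.2 -0.8] w 1.0 t 0.15 q7 [ 1.26  0.51 -0.24  1.5   0.13  1.15 -0.15]
[[-0.001  0.403 -0.915]
 [ 0.001 -0.915 -0.403]
 [-1.    -0.001  0.   ]]
[[-0.    -0.322  0.947 -0.125]
 [ 1.    -0.001 -0.    -0.   ]
 [ 0.001  0.947  0.322 -0.082]
 [ 0.     0.     0.     1.   ]]
```

>>> step_arm(
  rows=[
    [[0, 0, 0, 0, -7.85], [0, 0, 0, 0, -7.85], [0, 0, 0, 0, -7.85], [0, 0, 0, 0, -7.85], [0, 0, 0, 0, -7.85], [0, 0, 0, 0, -7.85]],
  ],
)

```text
t: 0.8
tcp_pos: [0.2515, -0.5709, 0.2463]
ee_rot: [1.431, 1.054, -1.43]
wrist_force: [-0.4, -0.1, -0.1]
grip_width: 0.005
```

```bash
python3 rel.py 30 0 250
```

```text
rel tool mm [ -16.1   60.2 -672.8] turn -178.3 tips in cleaner [-644.2   39.8  232.3] tilt [-0.002  0.003 -1.   ] F [-0.4 -0.1 -0.1] w 0.01 t 0.8 q7 [ 1.39  0.53 -0.46  1.5   0.24  1.17  0.59]
```

>>> step_arm(
  rows=[
    [[0, -1, 4, -45, 0], [0, -1, 4, -45, 0], [0, -1, 4, -45, 0], [0, -1, 4, -45, 0], [0, -1, 4, -45, 0], [0, -1, 4, -45, 0], [0, -1, 4, -45, 0], [0, -1, 4, -45, 0], [0, -1, 4, -45, 0], [0, -1, 4, -45, 0], [0, -1, 4, -45, 0], [0, -1, 4, -45, 0]],
  ],
)

```text
t: 2.0
tcp_pos: [0.4605, -0.0588, 0.2573]
ee_rot: [1.436, 1.047, -1.438]
wrist_force: [1.1, -0.3, -0.1]
grip_width: 0.0
```

```bash
python3 rel.py 30 0 250
```

```text
rel tool mm [  -6.7   12.8 -121.7] turn -178.8 tips in cleaner [-91.9  10.4 243.3] tilt [-0.003  0.001 -1.   ] F [ 1.1 -0.3 -0.1] w 0.0 t 2.0 q7 [ 0.57  0.29 -0.65  1.88  0.2   1.04 -0.48]
```

```bash
python3 - <<'E'
from h import *
import pickle
c=shot('wrist','w1.png');pickle.dump(c,open('w1.pkl','wb'))
E
```

```text
(no output)
```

View pics/w1.png

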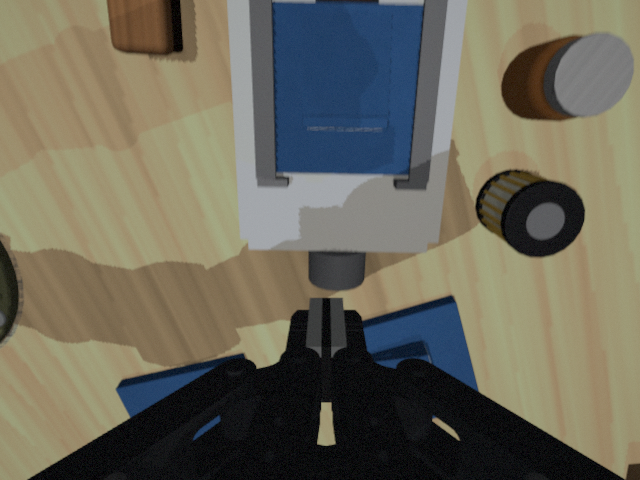

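>>> step_arm(
  rows=[
    [[0, -1, 4, -41, 0.4], [0, -1, 4, -41, 0.4], [0, -1, 4, -41, 0.4], [0, 0, 0, 0, 0]],
  ],
)

```text
t: 2.45
tcp_pos: [0.5133, 0.0678, 0.2619]
ee_rot: [1.45, 1.044, -1.439]
wrist_force: [-0.2, 0.8, -0.2]
grip_width: -0.002
```

```bash
python3 rel.py 85 0 250;python3 - <<'E'
from h import *
import pickle
c=shot('wrist','w2.png');pickle.dump(c,open('w2.pkl','wb'))
E
```

```text
rel tool mm [ -1.8   2.5 -40. ] turn -179.4 tips in cleaner [ 45.    2.  247.9] tilt [ 0.002  0.008 -1.   ] F [-0.2  0.8 -0.2] w -0.0 t 2.45 q7 [ 0.3   0.38 -0.67  1.76  0.25  1.09 -0.78]
```

View pics/w2.png

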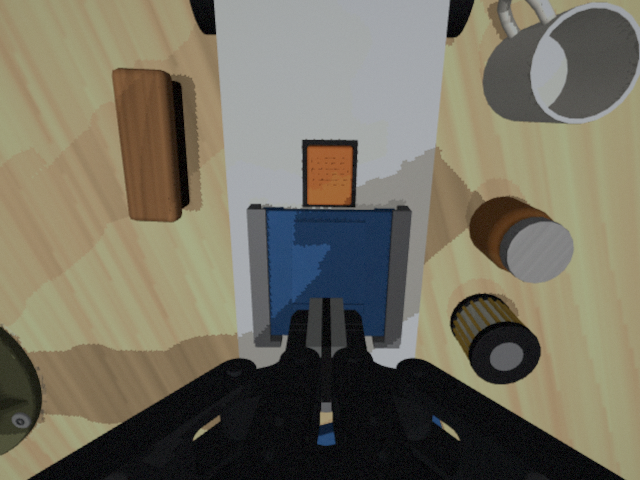

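```bash
python3 - <<'E'
import cv2
a=cv2.imread('pics/w2.png')[125:225,235:425];cv2.imwrite('pics/w2c.png',cv2.resize(a,None,fx=4,fy=4,interpolation=cv2.INTER_CUBIC))
a=cv2.imread('pics/w1.png')[90:260,230:470];cv2.imwrite('pics/w1c.png',cv2.resize(a,None,fx=3,fy=3,interpolation=cv2.INTER_CUBIC))
E
```

```text
(no output)
```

View pics/w2c.png

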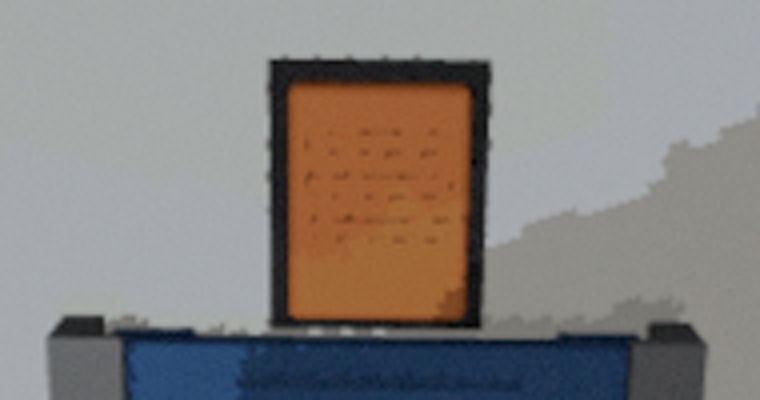

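View pics/w1c.png

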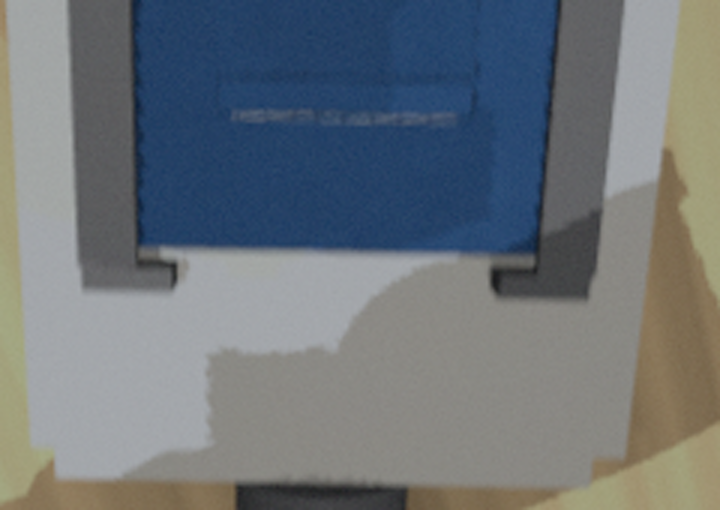

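```bash
cat > fit2.py <<'E'
import fit
from h import *
import pickle
from scipy.optimize import least_squares
D=fit.D;D['w1']=pickle.load(open('w1.pkl','rb'));D['w2']=pickle.load(open('w2.pkl','rb'))
M=[(m,o,0) for m,o in fit.M[1:]]+[((58,62,108.5),('w2',246.8,209.2),0),((58,-62,108.5),('w2',411.2,211.2),0),
((104,17,103),('w2',307,145.8),0),((104,-17,103),('w2',353,145.8),0),
((-22,28,122),('w1',302.7,117.3),1),((-22,-28,122),('w1',389.3,117.3),1),((-55,0,102),('w1',342,173),1)]
chk=[((-58,62,108.5),('w1',256.7,177.3),0),((-58,-62,108.5),('w1',426.7,180),0),((60,17,103),('w2',307,205),0),((-22,0,112),('w1',344.7,129.5),1)]
def rr(p,M):return np.concatenate([np.array(proj(D[n],fit.P(p,np.array(m)+[p[4]*k,0,0])))-(u,v) for m,(n,u,v),k in M])
r=least_squares(lambda p:rr(p,M),[.5,.0246,1.237,0,0],loss='soft_l1',x_scale=[.01,.01,.1,.01,10])
print(r.x);print(np.round(r.fun.reshape(-1,2),1).tolist());print(np.round(rr(r.x,chk).reshape(-1,2),1).tolist())
for m,o in [((104,17,103),[('w2',307,145.8),fit.M[5][1]]),((104,-17,103),[('w2',353,145.8),fit.M[7][1]]),((104,17,103),[('w2',307,145.8),fit.M[5][1],fit.M[6][1]]),((104,-17,103),[('w2',353,145.8),fit.M[7][1],fit.M[8][1]]),((58,62,108.5),[('w2',246.8,209.2),fit.M[1][1],fit.M[2][1]]),((58,-62,108.5),[('w2',411.2,211.2),fit.M[3][1],fit.M[4][1]])]:
    x,e=tri([(D[n],u,v) for n,u,v in o]);print(m,x.round(4),fit.P(r.x,m).round(4),np.round(e,1))
E
python3 fit2.py
```

```text
[ 5.00066838e-01  2.36075600e-02  1.24005519e+00 -3.73122854e-03
  8.29523136e+00]
[[-0.5, 0.2], [0.3, 1.0], [1.9, -0.4], [2.3, -2.1], [1.7, -1.2], [-0.7, -3.5], [0.3, 1.3], [0.1, -2.8], [0.8, -0.7], [-0.0, -1.7], [-0.3, 0.2], [0.1, 0.5], [0.2, 0.0], [-1.2, 1.4], [0.8, -8.5]]
[[0.8, 2.7], [1.1, 2.7], [0.3, -0.4], [0.1, -11.8]]
(104, 17, 103) [0.5167 0.1289 0.1027] [0.5178 0.1275 0.0993] [1.9 1.9]
(104, -17, 103) [0.5507 0.1168 0.1032] [0.5499 0.1165 0.0993] [1. 1.]
(104, 17, 103) [0.5171 0.1295 0.0918] [0.5178 0.1275 0.0993] [2.4 2.5 0.6]
(104, -17, 103) [0.5516 0.1171 0.095 ] [0.5499 0.1165 0.0993] [1.6 1.4 0.4]
(58, 62, 108.5) [0.4602 0.0979 0.1067] [0.4603 0.0986 0.1048] [0.7 0.5 0.2]
(58, -62, 108.5) [0.5781 0.0577 0.1013] [0.5775 0.0583 0.1048] [1.8 4.4 3. ]
```

```bash
echo 0.5001 0.0238 1.2400 -0.002 > pose.txt; python3 rel.py 85 0 125
```

```text
rel tool mm [121.6   1.9 -41.6] turn -179.7 tips in cleaner [ 42.8   1.5 246.4] tilt [ 0.     0.005 -1.   ] F [-0.7 -1.  -0.3] w -0.0 t 2.5 q7 [ 0.3   0.37 -0.67  1.76  0.25  1.1  -0.77]
```

>>> step_arm(
  rows=[
    [[0, 0, 1, -21, 0.3], [0, 0, 1, -21, 0], [0, 40, 0, 0, 0], [0, 40, 0, 0, 0], [0, 35, 0, 0, 0], [0, 5, 0, 0, 0], [0, 0, 0, 0, 0]],
  ],
)

```text
t: 3.2
tcp_pos: [0.5284, 0.0949, 0.1385]
ee_rot: [1.455, 1.028, -1.454]
wrist_force: [0.7, 0.3, 1.2]
grip_width: 0.001
```

```bash
python3 rel.py 85 0 104
```

```text
rel tool mm [19.5 -3.7 -8.5] turn 179.5 tips in cleaner [ 76.4  -3.7 123.5] tilt [ 0.001 -0.001 -1.   ] F [0.7 0.3 1.2] w 0.0 t 3.2 q7 [ 0.17  0.54 -0.59  1.88  0.4   0.84 -0.97]
```

>>> step_arm(
  rows=[
    [[0, 0, -3, -9, 0], [0, 9, -1, -2, 0], [0, 5, 0, 0, 0], [0, 0, 0, 0, 0]],
  ],
)

```text
t: 3.6
tcp_pos: [0.5308, 0.1071, 0.1282]
ee_rot: [1.461, 1.023, -1.45]
wrist_force: [0.4, -0.4, -0.3]
grip_width: 0.001
```

```bash
python3 rel.py 85 0 91; python3 -c "
from h import *
shot('wrist','w3.png')"
```

```text
rel tool mm [22.2 -2.1  3.8] turn 179.4 tips in cleaner [ 88.7  -2.  113.2] tilt [ 0.008 -0.    -1.   ] F [ 0.4 -0.4 -0.3] w 0.0 t 3.6 q7 [ 0.14  0.55 -0.58  1.89  0.41  0.82 -1.  ]
```

View pics/w3.png

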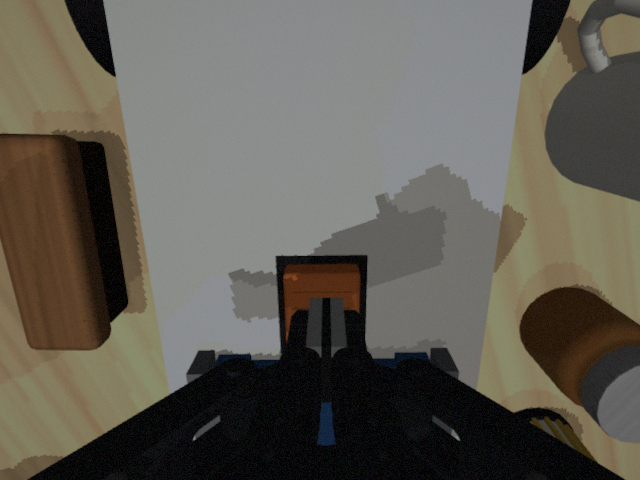

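The fingertips are over the tab: it spans columns 284–362 and the tips are at about 327. I'll shift slightly to the tab's rear and press.

>>> step_arm(
  rows=[
    [[0, 3, -2, 3, 0], [0, 5, 0, 0, 0], [0, 4, 0, 0, 0], [0, 4, 0, 0, 0]],
  ],
)

```text
t: 4.05
tcp_pos: [0.5286, 0.105, 0.1131]
ee_rot: [1.463, 1.021, -1.447]
wrist_force: [-1.8, -1.0, 6.3]
grip_width: 0.001
```

```bash
python3 rel.py 85 0 91
```

```text
rel tool mm [ 7.1 -0.6  1. ] turn 179.4 tips in cleaner [86.  -0.6 98.1] tilt [ 0.011  0.    -1.   ] F [-1.8 -1.   6.3] w 0.0 t 4.05 q7 [ 0.13  0.57 -0.57  1.91  0.43  0.78 -1.02]
```

Contact at 6 N, as expected. Pressing on.

>>> step_arm(
  rows=[
    [[0, 3, 0, 0, 0], [0, 3, 0, 0, 0], [0, 3, 0, 0, 0], [0, 3, 0, 0, 0]],
  ],
)

```text
t: 4.45
tcp_pos: [0.5287, 0.1051, 0.1077]
ee_rot: [1.463, 1.015, -1.445]
wrist_force: [-13.4, -4.3, 41.1]
grip_width: 0.001
```

```bash
python3 rel.py 85 0 91
```

```text
rel tool mm [ 1.7 -0.7  1.2] turn 179.3 tips in cleaner [86.2 -0.6 92.7] tilt [ 0.015 -0.004 -1.   ] F [-13.4  -4.3  41.1] w 0.0 t 4.45 q7 [ 0.12  0.57 -0.56  1.92  0.44  0.76 -1.03]
```

The tab has bottomed: the tips stand at world z = 0.0907 (expected 0.091) at 41 N. Retreating and checking.

>>> step_arm(
  rows=[
    [[0, 0, 0, 0, 0], [0, 0, 0, 0, 0], [0, -15, 0, 0, 0], [0, -40, 0, 0, 0], [0, -20, 0, 30, 0], [0, 0, 0, 35, 0], [0, 0, 0, 35, 0], [0, 0, 0, 0, 0]],
  ],
)

```text
t: 5.25
tcp_pos: [0.493, 0.009, 0.1835]
ee_rot: [1.46, 1.017, -1.444]
wrist_force: [0.2, 0.1, 0.3]
grip_width: 0.003
```

```bash
echo 0.5001 0.0238 1.2400 0 > pose.txt; python3 rel.py -40 0 122; python3 -c "
from h import *
shot('wrist','w4.png')
import cv2
c=shot('scene','s4.png');cv2.imwrite('pics/s4c.png',cv2.resize(c['img'][200:400,260:540],None,fx=2.8,fy=2.8,interpolation=cv2.INTER_CUBIC))"
```

```text
rel tool mm [44.5  1.5 23.8] turn 179.5 tips in cleaner [-16.3   1.9 166.5] tilt [ 0.014 -0.004 -1.   ] F [0.2 0.1 0.3] w 0.0 t 5.25 q7 [ 0.38  0.42 -0.64  1.94  0.33  0.87 -0.77]
```

View pics/w4.png

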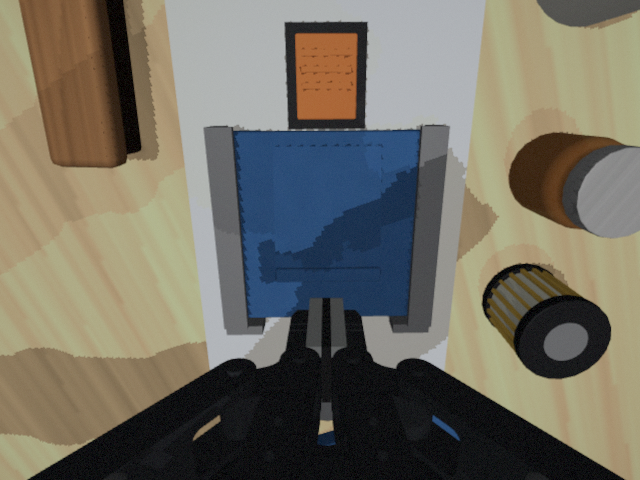

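View pics/s4c.png

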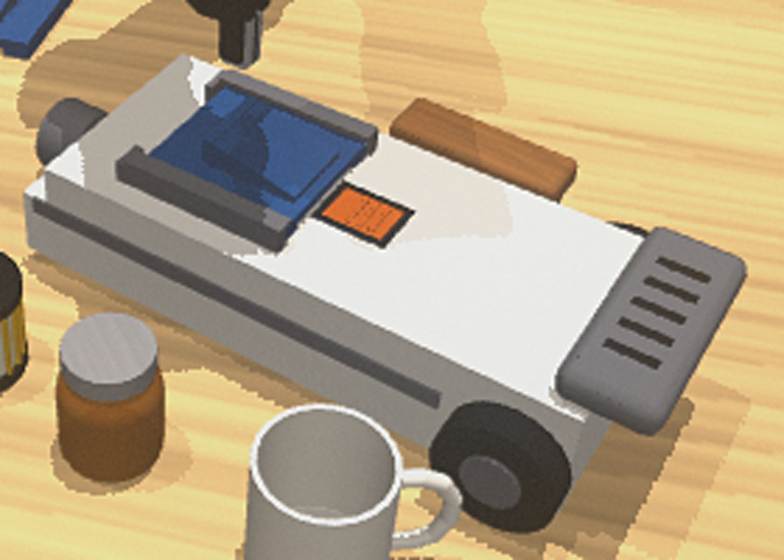

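Tab flush, cover still seated in the rails, tips above the cover. Moving behind the step.

>>> step_arm(
  rows=[
    [[0, 0, 1, 24, 0], [0, 20, 0, 1, 0], [0, 12, 0, 0, 0], [0, 0, 0, 0, 0]],
  ],
)

```text
t: 5.75
tcp_pos: [0.4898, -0.006, 0.1504]
ee_rot: [1.46, 1.027, -1.431]
wrist_force: [-0.3, -0.6, -0.2]
grip_width: 0.004
```

```bash
python3 rel.py -40 0 107; python3 -c "
from h import *
shot('wrist','w5.png')
import cv2
c=shot('scene','s5.png');cv2.imwrite('pics/s5c.png',cv2.resize(c['img'][200:320,270:420],None,fx=5,fy=5,interpolation=cv2.INTER_CUBIC))"
```

```text
rel tool mm [26.3 -0.3  8.7] turn -179.9 tips in cleaner [-3.150e+01  1.000e-01  1.334e+02] tilt [ 0.018  0.003 -1.   ] F [-0.3 -0.6 -0.2] w 0.0 t 5.75 q7 [ 0.4   0.45 -0.62  2.    0.37  0.78 -0.76]
```

View pics/s5c.png

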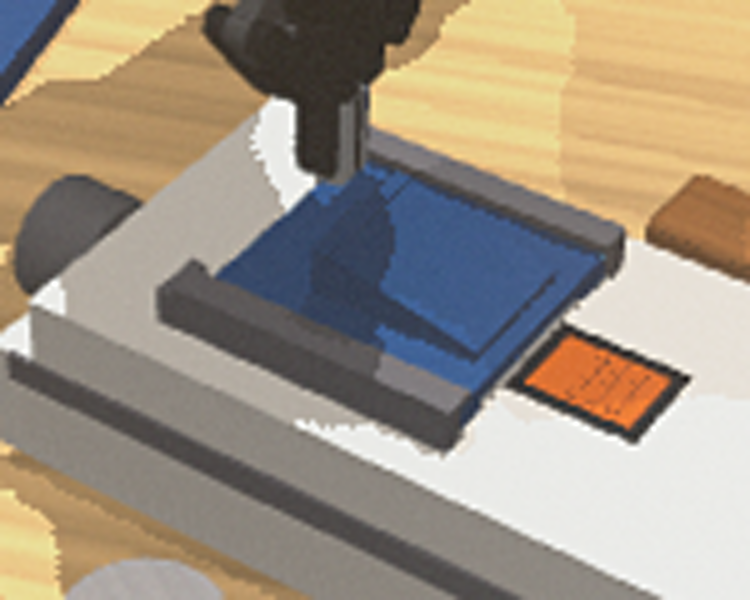

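View pics/w5.png

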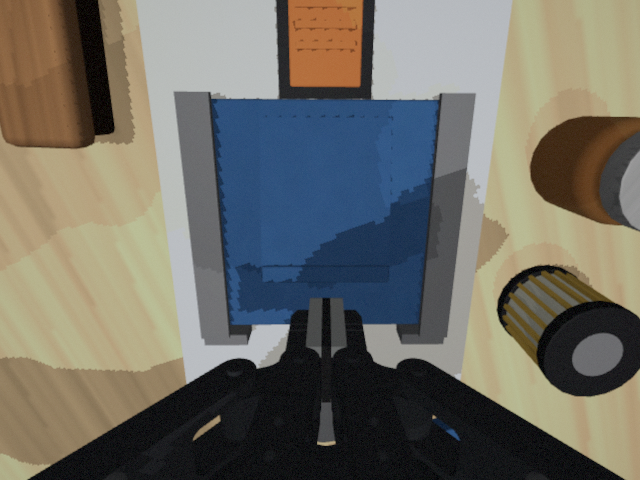

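>>> step_arm(
  rows=[
    [[0, 0, 0, 9, 0], [0, 3, 0, 2, 0], [0, 0, 0, 0, 0]],
  ],
)

```text
t: 6.15
tcp_pos: [0.4877, -0.0155, 0.1495]
ee_rot: [1.461, 1.026, -1.426]
wrist_force: [-0.6, 0.1, -0.3]
grip_width: -0.004
```

```bash
python3 rel.py -39 0 107
```

```text
rel tool mm [25.5 -1.5 -1.9] turn -179.8 tips in cleaner [-41.2  -1.  132.5] tilt [ 0.022  0.004 -1.   ] F [-0.6  0.1 -0.3] w -0.0 t 6.15 q7 [ 0.42  0.45 -0.62  2.01  0.37  0.77 -0.74]
```

>>> step_arm(
  rows=[
    [[0, 11, -1, 0, 0], [0, 7, 0, -1, 0], [0, 4, 0, 0, 0], [0, 0, 0, 0, 0]],
  ],
)

```text
t: 6.55
tcp_pos: [0.4875, -0.0142, 0.1258]
ee_rot: [1.462, 1.026, -1.426]
wrist_force: [0.4, -0.3, -0.4]
grip_width: 0.001
```

```bash
python3 rel.py -39 0 107
```

```text
rel tool mm [ 1.8 -0.5 -1. ] turn -179.8 tips in cleaner [-40.   -0.5 108.8] tilt [ 0.022  0.004 -1.   ] F [ 0.4 -0.3 -0.4] w 0.0 t 6.55 q7 [ 0.39  0.48 -0.59  2.04  0.41  0.71 -0.78]
```

>>> step_arm(
  rows=[
    [[0, 0, 0, -4, 0], [0, 0, 0, -4, 0], [0, 0, 0, -5, 0], [0, 0, 0, -5, 0], [0, 0, 0, -5, 0], [0, 0, 0, -5, 0]],
  ],
)

```text
t: 7.15
tcp_pos: [0.4971, 0.0142, 0.1262]
ee_rot: [1.461, 1.025, -1.426]
wrist_force: [-0.9, -0.7, -0.4]
grip_width: 0.001
```

```bash
python3 rel.py 107 0 108.5
```

```text
rel tool mm [ 1.900e+00  1.000e-01 -1.171e+02] turn -179.8 tips in cleaner [-10.1  -0.3 109.2] tilt [ 0.022  0.003 -1.   ] F [-0.9 -0.7 -0.4] w 0.0 t 7.15 q7 [ 0.33  0.49 -0.59  2.01  0.41  0.73 -0.83]
```

```bash
python3 -c "
from h import *
shot('wrist','w6.png')"
```

```text
(no output)
```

View pics/w6.png

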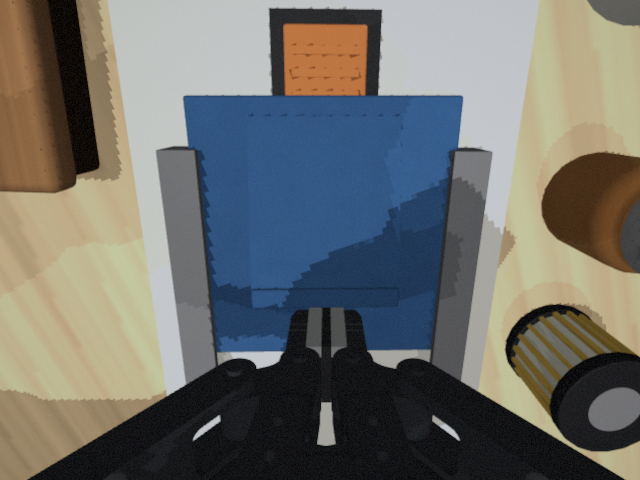

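The cover is moving straight over the pressed tab. Pushing on.

>>> step_arm(
  rows=[
    [[0, 0, 0, -8, 0], [0, 0, 0, -9, 0], [0, 0, 0, -9, 0], [0, 0, 0, -9, 0], [0, 0, 0, -9, 0], [0, 0, 0, -9, 0], [0, 0, 0, -9, 0]],
  ],
)

```text
t: 7.9
tcp_pos: [0.5188, 0.0788, 0.1269]
ee_rot: [1.461, 1.026, -1.426]
wrist_force: [-0.5, -0.3, -1.2]
grip_width: -0.005
```

```bash
python3 rel.py 105 0 108.5;  python3 -c "
from h import *
shot('wrist','w7.png')"
```

```text
rel tool mm [  1.9   0.3 -46.9] turn -179.8 tips in cleaner [ 58.1   0.2 109.9] tilt [ 0.022  0.004 -1.   ] F [-0.5 -0.3 -1.2] w -0.0 t 7.9 q7 [ 0.19  0.53 -0.58  1.94  0.41  0.77 -0.95]
```

View pics/w7.png

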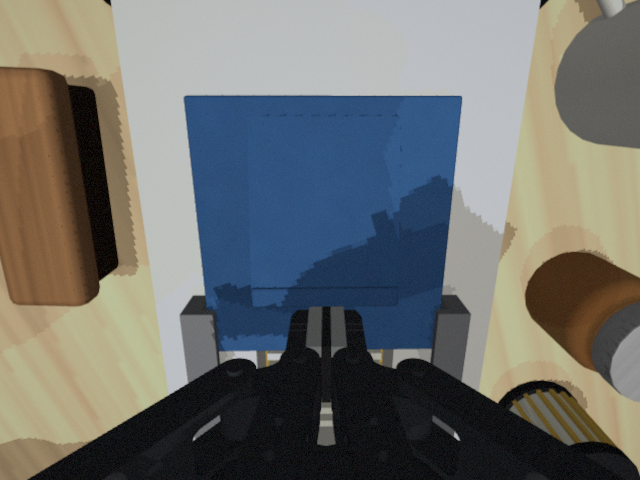

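>>> step_arm(
  rows=[
    [[0, 0.5, 0, -8, 0], [0, 0.5, 0, -8, 0], [0, 0, 0, -8, 0], [0, 0, 0, -8, 0], [0, 0, 0, -7, 0], [0, 0, 0, -5, 0], [0, 0, 0, -3, 0], [0, 0, 0, 0, 0]],
  ],
)

```text
t: 8.75
tcp_pos: [0.5357, 0.1297, 0.1265]
ee_rot: [1.461, 1.028, -1.423]
wrist_force: [0.3, 0.5, -0.7]
grip_width: 0.005
```

```bash
python3 rel.py 105 0 108.5;  python3 -c "
from h import *
shot('wrist','w8.png')"
```

```text
rel tool mm [0.9 0.6 6.7] turn -179.7 tips in cleaner [111.7   0.7 109.5] tilt [ 0.023  0.005 -1.   ] F [ 0.3  0.5 -0.7] w 0.01 t 8.75 q7 [ 0.09  0.56 -0.57  1.88  0.41  0.8  -1.02]
```

View pics/w8.png

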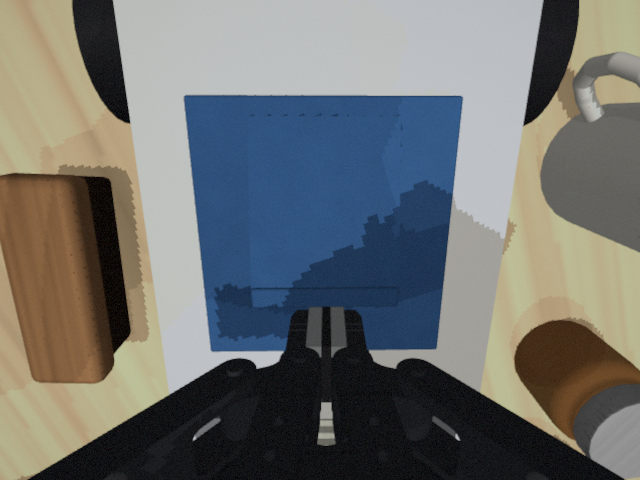

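The cover is at x ≈ 144 mm and square. Backing off and lifting clear.

>>> step_arm(
  rows=[
    [[0, 0, 0, 6, 0], [0, 0, 0, 6, 0], [0, -25, 0, 0, 0], [0, -40, 0, 0, 0], [0, -40, 0, 0, 0], [0, -20, 0, 40, 0], [0, 0, 0, 40, 0], [0, 0, 0, 40, 0], [0, 0, 0, 40, 0], [0, 0, 0, 0, 0]],
  ],
)

```text
t: 9.8
tcp_pos: [0.4734, -0.0458, 0.2541]
ee_rot: [1.461, 1.023, -1.427]
wrist_force: [0.6, -0.6, 0.4]
grip_width: 0.001
```

```bash
python3 rel.py 105 0 108.5;  python3 - <<'E'
from h import *
from rel import W
c=shot('top','t9.png');im=c['img'].copy()
for q in[(58,62,108.5),(58,-62,108.5),(144+55,52,102),(144+55,-52,102),(144-55,52,102),(144-55,-52,102)]:
    u,v=proj(c,W(*q));cv2.circle(im,(int(round(u*8)),int(round(v*8))),10,(0,255,0),-1,cv2.LINE_AA,3)
a=cv2.resize(im[120:310,100:390],None,fx=2.7,fy=2.7,interpolation=cv2.INTER_CUBIC);cv2.imwrite('pics/t9c.png',a)
c=shot('scene','s9.png');cv2.imwrite('pics/s9c.png',cv2.resize(c['img'][180:420,230:550],None,fx=2.5,fy=2.5,interpolation=cv2.INTER_CUBIC))
E
```

```text
rel tool mm [ 130.2    0.4 -178.3] turn -179.9 tips in cleaner [-74.5   2.7 237.1] tilt [ 0.022  0.002 -1.   ] F [ 0.6 -0.6  0.4] w 0.0 t 9.8 q7 [ 0.54  0.3  -0.65  1.88  0.21  1.01 -0.53]
```

View pics/t9c.png

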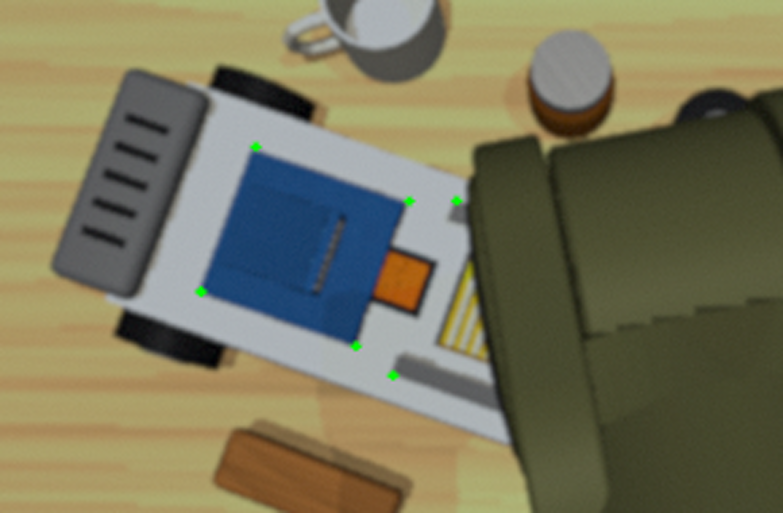

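View pics/s9c.png

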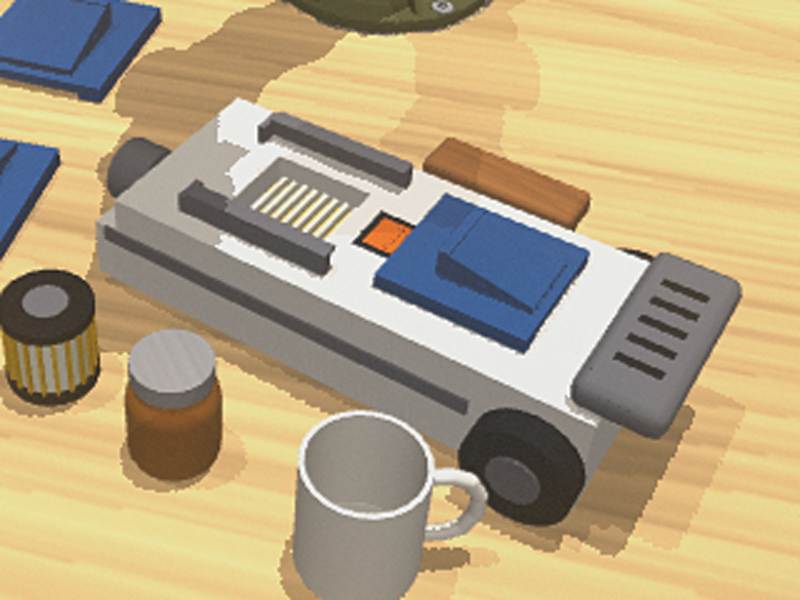

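The bay is fully open, the cover lies flat and straight at x ≈ 144 mm, the tab is in, the other objects are unmoved and the arm is clear. Handing in.

```bash
python3 -c "
from rig import ctrl
print(ctrl.sign_off())"
```

```text
the job is handed in; nothing more can be done
None
```

The job is done and handed in at about 10 s of the 42 s allowed; the hand-in gave no verdict.

**What I did:** I pressed the orange tab with closed fingertips until it stopped. The tips then stood at z ≈ 0.091 m, as expected for fully in, with a peak force of about 41 N. That force was on the fingertips, not on the arm or the gripper's body. I then pushed the cover by its step over the tab in three short strokes (the force read about 1 N after each), backed off and lifted the arm clear.

**Last checks:**
- **Cover:** it lies flat and square on the cleaner's back at x ≈ 144 mm, judged from the top and scene pictures.
- **Bay and tab:** the rails are clear, the bay is fully open and the tab looks flush.
- **Other objects:** the mug, jar, spare filter and brush look unmoved, by eye from the pictures rather than measured. The spare was partly hidden by the arm in the top view, but stands clear in the scene view.
- **Arm:** it touches nothing, with the tips about 147 mm above the cleaner's back.

**Disagreements:**
- **Heights:** the camera fit put the heights 4 to 7 mm too low. The tab stopping where expected showed the heights given in the text were right.
- **Cover offset:** the fit also gave the cover an unlikely 8 mm forward offset. I put that down to a misread edge of the step; the push confirmed the cover was close to its nominal place.

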